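# Tip a tin forward in the tin dispenser and serve it

### The job

Fetch the tin out of the steel tin dispenser: push the flange at the front edge of its hinged tray down, gently (not over 25 N), until the tray sits firmly on the rubber buffer below, and keep it pressed there until the tin has slid forward to the front lip. Ease the tray back up to level without letting it snap, let go of it, then lift the tin out and set it down upright in the middle of the green plate, without dropping it. Leave the mug, garlic, spice jar and small steel pot where they are.

Things in the scene. Friction and masses are not known exactly. Their poses are not given: they have to be found in the camera images.
- stand: Fixed steel stand of the tin dispenser: base plate 235 x 100 mm with two upright cheeks 90 mm high. Origin on the worktop directly under the tray's pivot; +z up; its -x axis points to the front of the dispenser, towards the robot; y along the pivot. The pivot is 80 mm above the origin.
- tray: Hinged steel tray, 71 mm wide, 65 inside. Origin on the pivot in mid width; level at rest, axes then as the stand's. Inner floor (polished) at z = +10 mm, from x = -132 mm (front lip, 3 mm thick) to x = +39 mm (rear wall). Side walls 3 mm, top at z = +30. From x = -37 mm back a clear cover, top at z = +99 mm. The tin slides by itself at a tilt of 0.1 to 0.23 rad.
- flange (a point): Middle of the upper face of the flange to press on, at the top of the tray's front lip: at x = -158, y = 0, z = +68 mm in the tray's frame (it runs from x = -135 to -171 mm, 71 mm wide). Pushing it down turns the tray front down about the pivot. A spring returns the tray: about 4 N here starts it, 5 to 7 N holds it down near the buffer; let go when down, it snaps up.
- buffer: Fixed metal socket of the rubber buffer that stops the tray, on the base plate 90 mm in front of the pivot, 30 mm high, 22 mm across; origin at the middle of its underside. A screw sets the rubber tip above it, differently every time: the tray meets it at a tilt anywhere from 0.25 to 0.41 rad. No listed pose tells where; it is felt as the push on the flange rising past 8 N, by about 4 N per mm.
- tin: Closed food tin with a teal and white printed wrap, a cylinder 58 mm in diameter, 72 mm high, 0.18 to 0.33 kg, standing upright in the tray, at first at the rear under the clear cover. Origin at the centre of its underside, z up its axis. When it has slid against the front lip its origin is at about x = -103 mm in the tray's frame.
- plate: Loose round plate, pale green with a splash of sauce, 150 mm in diameter, rim 19 mm high. Origin at the centre of its underside; the middle of its upper face, where the tin stands, is about 11 mm above that. It lies near the front edge of the worktop, either right of the sink or left of it, by the big water bottle; a tall faucet stands between, at x = 0.7, y = 0 (x below 0.45 is clear).
- mug: Orange mug, 80 mm wide, 115 mm over its handle, 98 mm high, bystander right of the dispenser. Origin at its underside.
- garlic: Garlic bulb, 50 mm, bystander near the front edge, right of the dispenser. Origin at its underside.
- spice_jar: Spice jar with a red cap, 45 mm in diameter, 106 mm high, bystander left of the dispenser. Origin at its underside.
- steel_pot: Small steel pot with lid and knob, 56 mm in diameter, 62 mm high, bystander at the front of the worktop on the other side of the sink from the plate. Origin at its underside.
There are look-alikes about, which are no part of the job. Leave any blue look-alike of the tin alone.

How it is judged:
By the outcome, as a careful person would: the job done as asked, in the order asked, and still so for the second after the job is handed in, with the robot touching nothing.
It also fails if it takes over 72 s, if anything falls off the work surface, if the arm or the gripper's body presses on something with over 40 N, if the wrist force passes 120 N, or if a joint passes its speed limit or range.

### The arm

A 6-joint arm with a two-finger parallel gripper is mounted at the origin on a cart in front of the work surface, level with it; the furniture and walls round the work are solid. World frame = base frame: x ahead of the robot, y to its left, z up, the work surface at z = 0. Lengths are in m, angles in rad, forces in N, time in s.
With the tool pointing down it reaches from about 0.3 to 0.875 m from the base axis. Payload 6.4 kg.
Tool frame: the origin (TCP) lies at the very end of the fingers, on their centre line; the grasp point (between the pads) lies 19 mm behind it; z points along the fingers, y is the line along which they close (so a half turn about z gives the same grasp; the last joint's range is limited). The gripper opens to 85 mm and grips with 20 to 120 N. Pads are 22 mm wide; open, the fingers measure 114 mm over their backs; the gripper's body (76 mm by 85 mm) begins 54 mm behind the grasp point. The pads swing forward as they close: fully open they stand 13 mm farther back than shut.
Start: joints at [-1.406, 0.181, 1.607, -0, 1.354, -0.206], TCP at [0.208, -0.536, 0.231] pointing down, gripper open.
Joint ranges: [-2.99, 2.99], [-0.89, 2.07], [0.3, 2.58], [-1.14, 4.28], [0, 2.63], [-3.12, 3.12]. Speed limits (rad/s): [2.57, 2.57, 3.01, 3.14, 3.14, 3.14].

### API

Orientations are given as a unit quaternion [w, x, y, z].
In Python, from bench import ctrl gives the robot as it stands.
- The arm moves only by the tool jog_arm, never from a script. Its argument "series" is a list that holds one entry, the list of rows, each a list of 7 numbers: the shift along the tool's x, y, z in mm, then the turn, a rotation vector about the tool's x, y, z in rad, then the finger opening in mm, from 0 to 85.4. In form: [[[tx, ty, tz, rx, ry, rz, gripper], ...]]. A call has exactly 10 rows; each row shifts and turns the commanded pose from where the row before left it, along the tool's axes as they then stand; what a row does not reach is not made up. A row lasts 1/10 s, in which the tool goes at most 50 mm and 8.59 degrees, less where a joint would pass 70% of its speed; a pose out of reach is approached as far as the arm can. A call with a gripper value outside its range is refused whole. The fingers move at their own pace and stop on an object; the grip force is fixed at half the most. Time passes only in rows, so rows that do not move let the fingers close, or fill a call up. It gives the time, the measured TCP pose, the force, the opening and the grip force at its end, in the units of the state.
- ctrl.get_obs(): the state, without advancing time (a new reading comes with each control period).
- ctrl.camera(name): name is "scene" or "top"; returns a dict with "frame" (420x560x3 uint8, blue, green, red), "z_map" (420x560 float32, m along the optical axis (not along the pixel's ray), 0 where there is no reading), "fx", "fy", "cx", "cy" (pixels), "xyz" and "rotation" of the camera in the world. Camera axes: x right, y down, z forward; pixel columns grow to the right and rows downward; lengths in m; the calibration is good to about 2 mm. A picture is of the moment at which its call begins.
- ctrl.hand_in(): hands the job in; it is judged then, once.
The state is a dict: "time_s": time; "q": joint angles; "dq": joint speeds; "joint_efforts": joint torques, N m; "eef_pos": TCP position; "eef_rot": TCP orientation; "wrist_force": force on the tool from outside, world axes, zero at the start; "torque": the same for the moment, N m; "opening": opening from 0.0 (shut) to 1.0 (fully open); "grasp_force": force on a finger pad.
Only numpy, scipy, OpenCV 4.12 (cv2) and the standard library are available. Lean on these libraries where they do the work, as an engineer would, in place of code of your own. Each camera call takes 0.05 s, during which the arm holds its last target. There are 200 camera calls.

## Working session

There is one attempt and no reset: what is moved stays moved. The work goes in short steps, Python scripts to look and compute and a tool call to move; the robot and the scene stay as the last step left them, time stands still between calls to the robot, and variables do not carry over. Pictures are saved under pics/ and viewed, at most 10 in all, crops included, and the job is handed in when it is done.

Besides the shell and the picture viewer there is one more tool, called after "Request:" by a JSON object that holds its "api" and its "payload". jog_arm: Moves the arm, as the interface text tells. Its arguments: {"type":"object","properties":{"series":{"type":"array"}},"required":["series"]}

```bash
mkdir -p pics
cat > h.py <<'E'
import numpy as np, cv2
from bench import ctrl
def pts(c):
    z=c["z_map"]; v,u=np.mgrid[:z.shape[0],:z.shape[1]]
    p=np.stack([(u-c["cx"])/c["fx"]*z,(v-c["cy"])/c["fy"]*z,z],-1)
    R=np.array(c["rotation"]); 
    if R.shape!=(3,3):
        from scipy.spatial.transform import Rotation as T
        R=T.from_quat(np.r_[R[1:],R[0]]).as_matrix()
    return p@R.T+np.array(c["xyz"])
E
python3 - <<'E'
from h import *
import pickle
ims=[]
for n in("scene","top"):
    c=ctrl.camera(n); pickle.dump(c,open(n+"0.pkl","wb")); cv2.imwrite(f"pics/{n}0.png",c["frame"]); print(n,c["xyz"],c["rotation"],c["fx"],c["cx"],c["cy"])
print(ctrl.get_obs())
E
```

```text
scene [0.05049529 0.82467042 0.89615701] [ 0.1096103  -0.19872093  0.86707869 -0.44347505] 434.1869605169632 282.86867784998424 214.30607612743853
top [ 0.19105562 -0.04065782  1.50950592] [ 0.08327257 -0.6041977   0.78517503 -0.10728928] 441.65632332094805 280.6083825043227 213.55688005595482
{'time_s': 0.1, 'q': array([-1.40632372e+00,  1.81455424e-01,  1.60788978e+00,  3.15348501e-05,
        1.35382449e+00, -2.06308208e-01]), 'dq': array([-5.27721654e-04, -1.89898741e-03, -1.97683712e-03, -1.13181409e-03,
        7.47055659e-05, -1.90112863e-04]), 'joint_efforts': array([ 1.47703846e-03, -4.45874155e+01, -3.52236700e+01, -1.34819666e-04,
        4.03650105e-03,  2.02036387e-05]), 'eef_pos': array([ 0.2082864 , -0.53542177,  0.23048943]), 'eef_rot': array([-7.88022608e-04,  9.82864684e-01,  1.84326861e-01,  3.18845295e-05]), 'wrist_force': array([ 0.06202091,  0.01851852, -0.02288135]), 'torque': array([-0.00754564, -0.00343756, -0.08178798]), 'grasp_force': 0.0, 'opening': 0.998941781299882}
```

View pics/scene0.png

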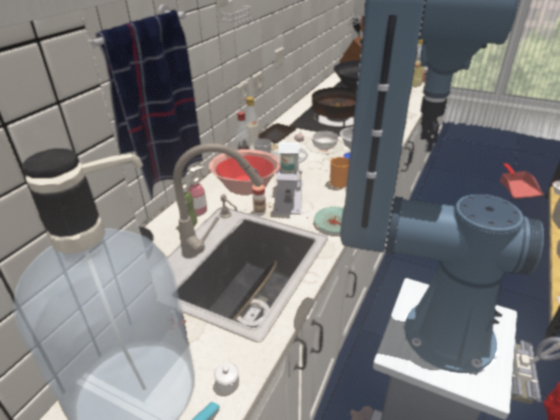

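View pics/top0.png

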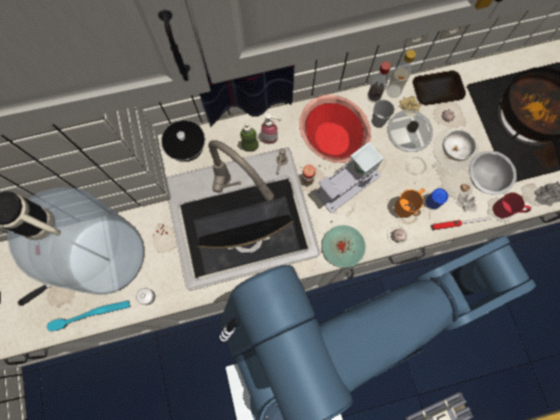

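The scene view shows the dispenser at (288,180), plate (332,220) and orange mug (340,172). In the top view the dispenser is at (350,180) with its cover at (366,160), the plate is at (344,247), the mug at (408,204) and the spice jar at (308,175). Next I'll measure these with depth.

Run:
```python
from h import *
import pickle
C={n:pickle.load(open(n+"0.pkl","rb")) for n in("scene","top")}
c=C["top"];P=pts(c)
print("counter",np.median(P[150:165,165:175].reshape(-1,3),0), P[260,330],P[230,160])
hsv=cv2.cvtColor(c["frame"],cv2.COLOR_BGR2HSV)
print(hsv[240,360],P[240,360])
m=cv2.inRange(hsv,(50,40,60),(90,255,255));m[:,:320]=0;m[:,370:]=0;m[:222]=0;m[275:]=0
ct=max(cv2.findContours(m,0,2)[0],key=cv2.contourArea);e=cv2.minEnclosingCircle(ct);print(e)
pp=P[m>0];print("plate",pp.min(0),pp.max(0),np.median(pp,0),(np.percentile(pp,1,axis=0)+np.percentile(pp,99,axis=0))/2)
# heights around dispenser
q=P[140:215,310:390].reshape(-1,3)
for lo,hi in((.085,.1),(.1,.125),(.125,.14),(.14,.155),(.155,.17),(.17,.19)):
    s=q[(q[:,2]>lo)&(q[:,2]<hi)].astype(np.float32)
    if len(s)>8: print(lo,hi,len(s),s.mean(0),cv2.minAreaRect(s[:,:2]*1000))
for n,b in(("top",(300,130,430,270)),("scene",(255,130,375,240))):
    x0,y0,x1,y1=b; im=C[n]["frame"][y0:y1,x0:x1]; cv2.imwrite(f"pics/{n}c.png",cv2.resize(im,None,fx=4.2,fy=4.2,interpolation=cv2.INTER_CUBIC))
```

```text
counter [0.89298436 0.18644276 0.04119348] [ 0.39185059 -0.26561536  0.02249725] [6.49834556e-01 2.77921481e-01 2.04189717e-05]
[ 77  52 147] [ 0.43274072 -0.38621446  0.01751837]
((343.2727355957031, 246.09091186523438), 20.902263641357422)
plate [ 0.19105562 -0.39533017 -0.00092856] [ 0.49868547 -0.04065782  1.50950592] [ 0.41810922 -0.32975756  0.01349624] [ 0.42666772 -0.32337009  0.01376408]
0.085 0.1 733 [ 0.66263884 -0.38679856  0.09217338] ((675.0885009765625, -389.3348388671875), (233.14346313476562, 204.0552215576172), 79.70138549804688)
0.1 0.125 224 [ 0.6576232  -0.37527522  0.10889364] ((668.1447143554688, -386.7360534667969), (234.42526245117188, 184.96221923828125), 82.92680358886719)
0.125 0.14 48 [ 0.64362794 -0.44010732  0.13188706] ((645.396484375, -407.31109619140625), (71.2483901977539, 174.37493896484375), 22.326927185058594)
0.14 0.155 279 [ 0.6092937  -0.32758036  0.1485632 ] ((638.700927734375, -391.8672180175781), (70.86840057373047, 213.14358520507812), 22.658367156982422)
0.155 0.17 23 [ 0.6324271  -0.43377492  0.16138102] ((646.0076293945312, -393.466064453125), (67.14720916748047, 216.37850952148438), 9.807969093322754)
0.17 0.19 504 [ 0.66394514 -0.45316243  0.17983487] ((664.742431640625, -453.5311584472656), (72.19477081298828, 81.05326080322266), 23.687549591064453)
```

View pics/topc.png

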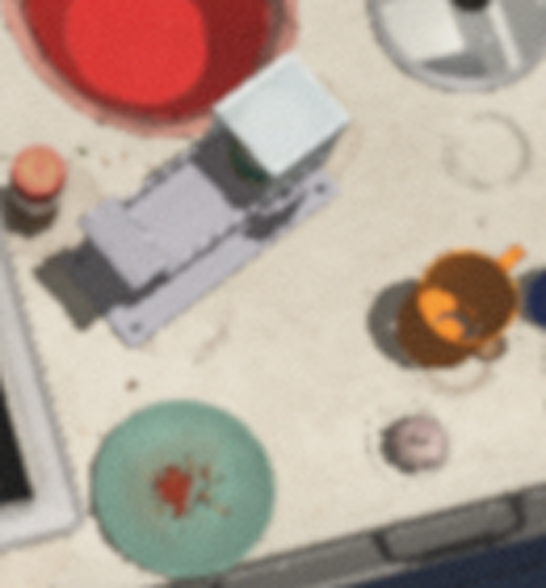

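View pics/scenec.png

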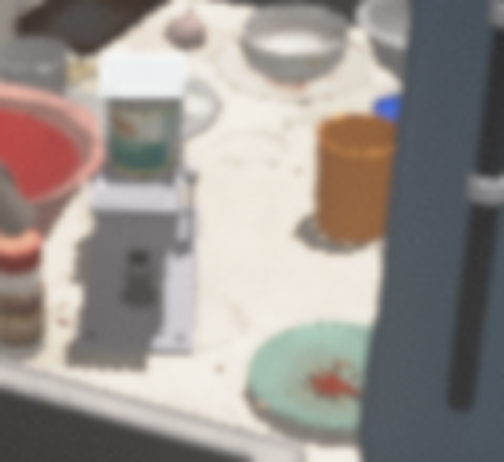

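The top crop shows the flange at (130,245), the cover at (280,115) and the plate centred at (183,490). The scene crop shows the tin behind the clear cover at (140,140) and the buffer shadow at (138,278). I'll refine the axis and the plate centre.

Run:
```python
from h import *
import pickle
c=pickle.load(open("top0.pkl","rb"));P=pts(c)
q=P[140:215,310:390].reshape(-1,3)
th=np.radians(-66.3);u=np.array([np.cos(th),np.sin(th)]);v=np.array([-u[1],u[0]])
cov=q[(q[:,2]>.172)&(q[:,2]<.188)]
r=cv2.minAreaRect(cov[:,:2].astype(np.float32)*1000);print("cover",r,np.median(cov[:,2]))
f=q[(q[:,2]>.138)&(q[:,2]<.158)]
f=f[(np.linalg.norm(f[:,:2]-[.664,-.4535],axis=1)>.11)]
r2=cv2.minAreaRect(f[:,:2].astype(np.float32)*1000);print("flange",r2,len(f),np.median(f[:,2]),f.mean(0))
d=(np.array(r[0])-r2[0]);print("axis",np.degrees(np.arctan2(d[1],d[0])),np.linalg.norm(d))
for nm,s in(("cov",cov),("fl",f)):
    a=s[:,:2]@u;b=s[:,:2]@v;print(nm,np.percentile(a,[1,99]),np.percentile(b,[1,50,99]))
# base plate/walls
w=q[(q[:,2]>.104)&(q[:,2]<.116)];print("walls b",np.percentile(w[:,:2]@v,[1,50,99]))
# plate by colour ring, cast on z=.015
for n in("top","scene"):
    c=pickle.load(open(n+"0.pkl","rb"));P=pts(c);hsv=cv2.cvtColor(c["frame"],cv2.COLOR_BGR2HSV)
    m=cv2.inRange(hsv,(50,40,60),(90,255,255));m[c["z_map"]==0]=0
    near=np.linalg.norm(P[...,:2]-[.427,-.325],axis=-1)<.12
    s=P[(m>0)&near&(P[...,2]<.05)];print(n,len(s),(np.percentile(s,1,axis=0)+np.percentile(s,99,axis=0))/2,np.ptp(s,axis=0),cv2.minEnclosingCircle(s[:,:2].astype(np.float32)*1000))
```

```text
cover ((664.742431640625, -453.5311584472656), (72.19477081298828, 81.05326080322266), 23.687549591064453) 0.17990958984586047
flange ((605.2230224609375, -311.675048828125), (70.86701965332031, 39.2320556640625), 22.524137496948242) 250 0.14876835624583618 [ 0.60488697 -0.31091883  0.14887388]
axis -67.23825142281544 153.8366533222064
cov [0.64360849 0.72108366] [0.39078172 0.42549695 0.46137742]
fl [0.50909703 0.54778797] [0.39420112 0.4287893  0.4636463 ]
walls b [0.39050713 0.45954165 0.5374894 ]
top 890 [ 0.42721242 -0.32409727  0.01330478] [0.14266498 0.1428461  0.0270207 ] ((428.0714416503906, -324.2695007324219), 72.07630157470703)Traceback (most recent call last):
  File "<stdin>", line 21, in <module>
    return _quantile_unchecked(
        a, q, axis, out, overwrite_input, method, keepdims, weights)
    return _ureduce(a,
                    func=_quantile_ureduce_func,
    ...<5 lines>...
                    overwrite_input=overwrite_input,
                    method=method)
    r = func(a, **kwargs)
    result = _quantile(arr,
                       quantiles=q,
    ...<2 lines>...
                       out=out,
                       weights=wgt)
    slices_having_nans = np.isnan(arr[-1, ...])
                                  ~~~^^^^^^^^^
IndexError: index -1 is out of bounds for axis 0 with size 0
```

Request:
{"api": "jog_arm", "payload": {"series": [[[20,-3,0,0,0,0,0],[40,-6,0,0,0,0,0],[48,-7,0,0,0,0,0],[48,-8,0,0,0,0,0],[48,-8,0,0,0,0,0],[48,-8,0,0,0,0,0],[48,-8,0,0,0,0,0],[48,-8,0,0,0,0,0],[48,-7,0,0,0,0,0],[35,-5,0,0,0,0,0]]]}}

```text
time_s: 1.1
eef_pos: [0.5875, -0.314, 0.2307]
eef_rot: [-0.0, 0.983, 0.185, -0.0]
wrist_force: [-0.6, -0.8, 0.5]
opening: -0.0
grasp_force: 0.0
```

Request:
{"api": "jog_arm", "payload": {"series": [[[5,0,0,0,0,-0.148,0],[5,-1,0,0,0,-0.148,0],[5,-1,0,0,0,-0.148,0],[0,0,0,0,0,-0.148,0],[0,0,0,0,0,-0.148,0],[0,0,0,0,0,-0.148,0],[0,0,0,0,0,-0.148,0],[0,0,0,0,0,-0.148,0],[0,0,0,0,0,-0.148,0],[0,0,0,0,0,-0.148,0]]]}}

```text
time_s: 2.1
eef_pos: [0.597, -0.3071, 0.2306]
eef_rot: [-0.001, 0.599, 0.801, 0.0]
wrist_force: [0.1, 0.2, 0.4]
opening: -0.002
grasp_force: 0.0
```

```bash
cat >> h.py <<'E'
from scipy.spatial.transform import Rotation as T
th=np.radians(-67.1);U=np.array([np.cos(th),np.sin(th),0]);PIV=np.array([.6646,-.4527,.080])
M=np.array([-U,[-U[1],U[0],0],[0,0,-1]]).T  # wanted tool axes
def st(target=None):
    o=ctrl.get_obs();w=o["eef_rot"];R=T.from_quat(np.r_[w[1:],w[0]]).as_matrix()
    print("t %.2f"%o["time_s"],"p",o["eef_pos"].round(4),"F",o["wrist_force"].round(2),"op %.3f gf %.1f"%(o["opening"],o["grasp_force"]),"q",o["q"].round(2))
    d=o["eef_pos"]-PIV;print("tray xyz mm",(np.array([d@U,d@[-U[1],U[0],0],d[2]])*1000).round(1))
    print("rot err tool",T.from_matrix(R.T@M).as_rotvec().round(3))
    if target is not None: print("shift tool mm",(R.T@(np.array(target)-o["eef_pos"])*1000).round(1))
E
python3 -c "
from h import *
st(PIV-.158*U+[0,0,.068])"
```

```text
t 2.10 p [ 0.597  -0.3071  0.2306] F [0.09 0.23 0.37] op -0.002 gf 0.0 q [-0.65  0.39  1.34  0.    1.41 -0.94]
tray xyz mm [-160.4   -5.6  150.6]
rot err tool [-0.001 -0.001 -0.114]
shift tool mm [-1.9  5.9 82.6]
```

Request:
{"api": "jog_arm", "payload": {"series": [[[0,0,5,0,0,-0.06,0],[-1,3,10,0,0,-0.054,0],[-1,3,12,0,0,0,0],[0,0,12,0,0,0,0],[0,0,12,0,0,0,0],[0,0,8,0,0,0,0],[0,0,6,0,0,0,0],[0,0,5,0,0,0,0],[0,0,3,0,0,0,0],[0,0,1,0,0,0,0]]]}}

```text
time_s: 3.1
eef_pos: [0.6036, -0.3071, 0.1572]
eef_rot: [-0.0, 0.555, 0.832, -0.0]
wrist_force: [-0.7, -0.1, 0.1]
opening: -0.005
grasp_force: 0.0
```

Request:
{"api": "jog_arm", "payload": {"series": [[[0,0,2,0,0,0,0],[0,0,2,0,0,0,0],[0,0,1,0,0,0,0],[0,0,1,0,0,0,0],[0,0,1,0,0,0,0],[0,0,1,0,0,0,0],[0,0,1,0,0,0,0],[0,0,1,0,0,0,0],[0,0,1,0,0,0,0],[0,0,1,0,0,0,0]]]}}

```text
time_s: 4.1
eef_pos: [0.6033, -0.3063, 0.1461]
eef_rot: [-0.001, 0.555, 0.832, 0.0]
wrist_force: [-3.8, 4.6, 7.3]
opening: -0.001
grasp_force: 3.5
```

```bash
python3 -c "
from h import *
st()"
```

```text
t 4.10 p [ 0.6033 -0.3063  0.1461] F [-3.75  4.62  7.32] op -0.001 gf 3.5 q [-0.65  0.48  1.4   0.    1.26 -1.04]
tray xyz mm [-158.7    0.5   66.1]
rot err tool [-0.    -0.001 -0.005]
```

Request:
{"api": "jog_arm", "payload": {"series": [[[1.5,0,1.6,0,-0.01,0,0],[1.4,0,3.2,0,-0.02,0,0],[1.4,0,3.2,0,-0.02,0,0],[1.4,0,3.2,0,-0.02,0,0],[1.4,0,3.2,0,-0.02,0,0],[1.4,0,3.2,0,-0.02,0,0],[1.4,0,3.2,0,-0.02,0,0],[1.4,0,3.2,0,-0.02,0,0],[1.4,0,3.2,0,-0.02,0,0],[0.7,0,1.6,0,-0.01,0,0]]]}}

```text
time_s: 5.1
eef_pos: [0.5998, -0.2976, 0.1167]
eef_rot: [0.076, 0.553, 0.828, -0.05]
wrist_force: [-0.9, -1.1, 5.5]
opening: -0.005
grasp_force: 2.5
```

```bash
python3 -c "
from h import *
st()"
```

```text
t 5.10 p [ 0.5998 -0.2976  0.1167] F [-0.87 -1.09  5.55] op -0.005 gf 2.5 q [-0.59  0.42  1.56 -0.12  1.01 -0.93]
tray xyz mm [-168.1    0.7   36.7]
rot err tool [ 0.     0.183 -0.005]
```

Request:
{"api": "jog_arm", "payload": {"series": [[[0.7,0,1.6,0,-0.01,0,0],[0.7,0,1.6,0,-0.01,0,0],[0.7,0,1.6,0,-0.01,0,0],[0.7,0,1.6,0,-0.01,0,0],[0.4,0,0.8,0,-0.005,0,0],[0.2,0,0.4,0,-0.0025,0,0],[0.2,0,0.4,0,-0.0025,0,0],[0.2,0,0.4,0,-0.0025,0,0],[0.2,0,0.4,0,-0.0025,0,0],[0,0,0,0,0,0,0]]]}}

```text
time_s: 6.1
eef_pos: [0.5988, -0.2948, 0.1062]
eef_rot: [0.098, 0.551, 0.826, -0.065]
wrist_force: [1.8, -1.6, 4.0]
opening: -0.002
grasp_force: 1.9
```

Request:
{"api": "jog_arm", "payload": {"series": [[[0.1,0,0.3,0,-0.002,0,0],[0.2,0,0.4,0,-0.0025,0,0],[0.2,0,0.4,0,-0.0025,0,0],[0.2,0,0.4,0,-0.0025,0,0],[0.2,0,0.4,0,-0.0025,0,0],[0.2,0,0.4,0,-0.0025,0,0],[0.2,0,0.4,0,-0.0025,0,0],[0.2,0,0.4,0,-0.0025,0,0],[0,0,0,0,0,0,0],[0,0,0,0,0,0,0]]]}}

```text
time_s: 7.1
eef_pos: [0.5983, -0.2942, 0.1028]
eef_rot: [0.106, 0.551, 0.825, -0.07]
wrist_force: [2.7, -1.6, 2.5]
opening: 0.002
grasp_force: 2.1
```

Request:
{"api": "jog_arm", "payload": {"series": [[[0.2,0,0.5,0,-0.003,0,0],[0.2,0,0.5,0,-0.003,0,0],[0.2,0,0.5,0,-0.003,0,0],[0.2,0,0.5,0,-0.003,0,0],[0.2,0,0.5,0,-0.003,0,0],[0.2,0,0.5,0,-0.003,0,0],[0.2,0,0.5,0,-0.003,0,0],[0.2,0,0.5,0,-0.003,0,0],[0,0,0,0,0,0,0],[0,0,0,0,0,0,0]]]}}

```text
time_s: 8.1
eef_pos: [0.5983, -0.2939, 0.1001]
eef_rot: [0.116, 0.55, 0.824, -0.077]
wrist_force: [-2.1, 1.8, 12.7]
opening: 0.003
grasp_force: 7.3
```

```bash
python3 -c "
from h import *
st()
c=ctrl.camera('top');cv2.imwrite('pics/t1.png',cv2.resize(c['frame'][110:280,280:440],None,fx=3.5,fy=3.5))"
```

```text
t 8.10 p [ 0.5983 -0.2939  0.1001] F [-2.09  1.83 12.69] op 0.003 gf 7.3 q [-0.56  0.4   1.64 -0.21  0.88 -0.84]
tray xyz mm [-172.1    0.7   20.1]
rot err tool [-0.001  0.28  -0.006]
```

View pics/t1.png

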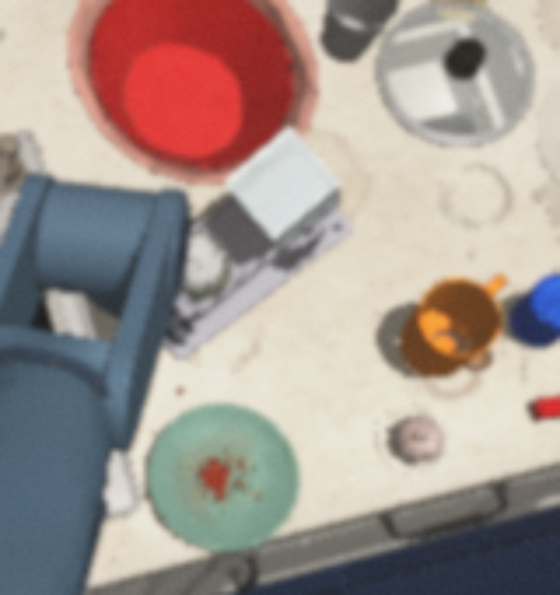

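The tin, its pale lid at (205,270), has slid clear of the cover. The tray is on the buffer at 12.7 N, so I'll press slightly firmer and hold.

Request:
{"api": "jog_arm", "payload": {"series": [[[0,0,0.4,0,0,0,0],[0,0,0.3,0,0,0,0],[0,0,0,0,0,0,0],[0,0,0,0,0,0,0],[0,0,0,0,0,0,0],[0,0,0,0,0,0,0],[0,0,0,0,0,0,0],[0,0,0,0,0,0,0],[0,0,0,0,0,0,0],[0,0,0,0,0,0,0]]]}}

```text
time_s: 9.15
eef_pos: [0.5983, -0.2939, 0.0999]
eef_rot: [0.116, 0.55, 0.824, -0.077]
wrist_force: [-4.6, 3.6, 17.5]
opening: -0.003
grasp_force: 9.4
```

Run:
```python
from h import *
st()
c=ctrl.camera('top');P=pts(c)
d=P.reshape(-1,3)-PIV
V=np.array([-U[1],U[0],0]);t=.292
a=d@U;b=d@V;z=d[:,2]
# rotate into tray frame (undo front-down tilt)
X=a*np.cos(t)+z*np.sin(t);Z=-a*np.sin(t)+z*np.cos(t)
s=(abs(b)<.03)&(Z>.07)&(Z<.09)&(X<-.04)&(X>-.14)
print(s.sum(),np.percentile(X[s],[1,50,99]),np.percentile(b[s],[1,50,99]),np.median(Z[s]))
```

```text
t 9.15 p [ 0.5983 -0.2939  0.0999] F [-4.59  3.61 17.46] op -0.003 gf 9.4 q [-0.56  0.4   1.64 -0.21  0.88 -0.83]
tray xyz mm [-172.1    0.7   19.9]
rot err tool [-0.001  0.28  -0.006]
160 [-0.13210468 -0.09863445 -0.07791905] [-0.02695294 -0.00805282  0.02003509] 0.08038328435318601
```

Request:
{"api": "jog_arm", "payload": {"series": [[[-0.2,0,-1,0,0,0,0],[-0.5,0,-1.6,0,0.01,0,0],[-0.7,0,-1.6,0,0.01,0,0],[-0.7,0,-1.6,0,0.01,0,0],[-0.7,0,-1.6,0,0.01,0,0],[-0.7,0,-1.6,0,0.01,0,0],[-0.7,0,-1.6,0,0.01,0,0],[-0.7,0,-1.6,0,0.01,0,0],[-0.7,0,-1.6,0,0.01,0,0],[-0.7,0,-1.6,0,0.01,0,0]]]}}

```text
time_s: 10.2
eef_pos: [0.599, -0.296, 0.1142]
eef_rot: [0.078, 0.553, 0.828, -0.052]
wrist_force: [2.1, -0.5, 3.8]
opening: 0.001
grasp_force: 2.3
```

Request:
{"api": "jog_arm", "payload": {"series": [[[-0.7,0,-1.6,0,0.01,0,0],[-0.7,0,-1.6,0,0.01,0,0],[-0.7,0,-1.6,0,0.01,0,0],[-0.7,0,-1.6,0,0.01,0,0],[-0.7,0,-1.6,0,0.01,0,0],[-0.7,0,-1.6,0,0.01,0,0],[-0.7,0,-1.6,0,0.01,0,0],[-0.7,0,-1.6,0,0.01,0,0],[-0.7,0,-1.6,0,0.01,0,0],[-0.7,0,-1.6,0,0.01,0,0]]]}}

```text
time_s: 11.2
eef_pos: [0.6007, -0.3003, 0.1311]
eef_rot: [0.036, 0.554, 0.831, -0.024]
wrist_force: [-0.0, 2.9, 4.5]
opening: 0.001
grasp_force: 2.2
```

```bash
python3 -c "
from h import *
st()"
```

```text
t 11.20 p [ 0.6007 -0.3003  0.1311] F [-0.01  2.92  4.47] op 0.001 gf 2.2 q [-0.62  0.44  1.48 -0.05  1.14 -0.99]
tray xyz mm [-165.2    0.4   51.1]
rot err tool [-0.     0.087 -0.006]
```

Request:
{"api": "jog_arm", "payload": {"series": [[[-0.7,0,-1.6,0,0.009,0,0],[-0.7,0,-1.6,0,0.009,0,0],[-0.7,0,-1.6,0,0.009,0,0],[-0.7,0,-1.6,0,0.009,0,0],[-0.7,0,-1.6,0,0.009,0,0],[-0.7,0,-1.6,0,0.009,0,0],[-0.7,0,-1.6,0,0.009,0,0],[-0.7,0,-1.6,0,0.009,0,0],[-0.7,0,-1.6,0,0.009,0,0],[-0.7,0,-1.6,0,0.006,0,0]]]}}

```text
time_s: 12.2
eef_pos: [0.6032, -0.3064, 0.1475]
eef_rot: [0.0, 0.555, 0.832, -0.0]
wrist_force: [-0.7, 3.2, 4.6]
opening: 0.0
grasp_force: 2.1
```

Request:
{"api": "jog_arm", "payload": {"series": [[[0,0,-1,0,0,0,0],[0,0,-1,0,0,0,0],[0,0,-1,0,0,0,0],[0,0,-1,0,0,0,0],[0,0,-2,0,0,0,0],[0,0,-4,0,0,0,0],[0,0,-10,0,0,0,0],[0,0,-15,0,0,0,0],[0,0,-15,0,0,0,85],[0,0,-10,0,0,0,85]]]}}

```text
time_s: 13.2
eef_pos: [0.604, -0.3067, 0.2105]
eef_rot: [0.002, 0.555, 0.832, -0.001]
wrist_force: [0.5, -0.1, 0.4]
opening: 0.33
grasp_force: 0.0
```

Run:
```python
from h import *
c=ctrl.camera('top');P=pts(c)
V=np.array([-U[1],U[0],0]);d=P.reshape(-1,3)-PIV;a=d@U;b=d@V;z=d[:,2]
for n,s in(("tin",(abs(b)<.035)&(z>.074)&(z<.095)&(a<-.05)&(a>-.138)),("flange",(abs(b)<.04)&(z>.05)&(z<.078)&(a<-.135)&(a>-.18))):
    print(n,s.sum(), np.percentile(a[s],[2,50,98]),np.percentile(b[s],[2,50,98]),np.median(z[s])) if s.sum() else print(n,0)
st(PIV-.103*U+[0,0,.038+.06])
cv2.imwrite('pics/t2.png',cv2.resize(c['frame'][110:280,280:440],None,fx=3.5,fy=3.5))
```

```text
tin 17 [-0.09809483 -0.08531097 -0.07672169] [-0.01676696 -0.00632993  0.00134915] 0.07873739912950846
flange 0
t 13.25 p [ 0.6046 -0.3071  0.2121] F [ 1.02 -0.71  1.32] op 0.419 gf 0.0 q [-0.64  0.42  1.35 -0.    1.37 -1.04]
tray xyz mm [-157.4    1.4  132.1]
rot err tool [ 0.003  0.006 -0.006]
shift tool mm [-54.2  -1.2  34.4]
```

View pics/t2.png

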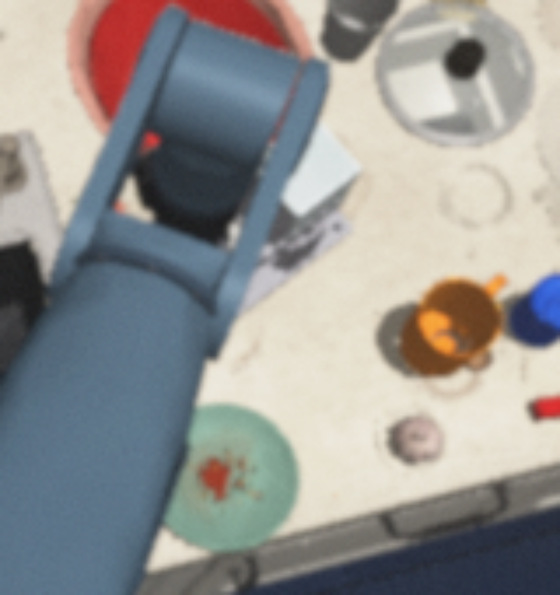

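The tray is back level and released without a snap. The tin's visible rear edge is at tray x = -77 mm, which fits the tin resting against the lip. I'll move over it and go down in stages.

Request:
{"api": "jog_arm", "payload": {"series": [[[-3,0,0,0,0,-0.005,85],[-8,0,0,0,0,0,85],[-10,0,0,0,0,0,85],[-10,-1,0,0,0,0,85],[-10,0,0,0,0,0,85],[-9,0,0,0,0,0,85],[-4,0,0,0,0,0,85],[0,0,10,0,0,0,85],[0,0,10,0,0,0,85],[0,0,5,0,0,0,85]]]}}

```text
time_s: 14.25
eef_pos: [0.6224, -0.3553, 0.1802]
eef_rot: [-0.001, 0.553, 0.833, -0.0]
wrist_force: [0.7, 0.6, -0.4]
opening: 0.999
grasp_force: 0.0
```

```bash
python3 -c "
from h import *
st(PIV-.103*U+[0,0,.036])"
```

```text
t 14.25 p [ 0.6224 -0.3553  0.1802] F [ 0.71  0.64 -0.37] op 0.999 gf 0.0 q [-0.68  0.53  1.25 -0.    1.36 -1.08]
tray xyz mm [-106.1   -0.9  100.2]
rot err tool [-0.001 -0.001 -0.   ]
shift tool mm [-3.2  1.  64.1]
```

Request:
{"api": "jog_arm", "payload": {"series": [[[-1,1,5,0,0,0,85],[-1,0,9,0,0,0,85],[-1,0,9,0,0,0,85],[0,0,9,0,0,0,85],[0,0,9,0,0,0,85],[0,0,8,0,0,0,85],[0,0,6,0,0,0,85],[0,0,3,0,0,0,85],[0,0,0,0,0,0,85],[0,0,0,0,0,0,85]]]}}

```text
time_s: 15.25
eef_pos: [0.6256, -0.359, 0.1249]
eef_rot: [0.001, 0.553, 0.833, -0.0]
wrist_force: [0.7, 0.5, 0.8]
opening: 1.0
grasp_force: 0.0
```

```bash
python3 -c "
from h import *
st(PIV-.103*U+[0,0,.036])"
```

```text
t 15.25 p [ 0.6256 -0.359   0.1249] F [0.7  0.48 0.85] op 1.000 gf 0.0 q [-0.68  0.59  1.28 -0.    1.27 -1.08]
tray xyz mm [-101.5    0.5   44.9]
rot err tool [ 0.     0.002 -0.001]
shift tool mm [ 1.5 -0.5  8.9]
```

Request:
{"api": "jog_arm", "payload": {"series": [[[1,0,4,0,0,0,85],[0,0,3,0,0,0,85],[0,0,0,0,0,0,78],[0,0,0,0,0,0,72],[0,0,0,0,0,0,66],[0,0,0,0,0,0,62],[0,0,0,0,0,0,58],[0,0,0,0,0,0,54],[0,0,0,0,0,0,50],[0,0,0,0,0,0,50]]]}}

```text
time_s: 16.25
eef_pos: [0.6252, -0.3581, 0.118]
eef_rot: [0.001, 0.553, 0.833, -0.0]
wrist_force: [-0.2, 0.8, 3.6]
opening: 0.658
grasp_force: 63.3
```

```bash
python3 -c "
from h import *
st()"
```

```text
t 16.25 p [ 0.6252 -0.3581  0.118 ] F [-0.24  0.79  3.57] op 0.658 gf 63.3 q [-0.68  0.6   1.28 -0.    1.26 -1.08]
tray xyz mm [-102.5    0.5   38. ]
rot err tool [ 0.     0.002 -0.001]
```

Request:
{"api": "jog_arm", "payload": {"series": [[[0,0,-1,0,0,0,50],[0,0,-2,0,0,0,50],[0,0,-5,0,0,0,50],[0,0,-10,0,0,0,50],[0,0,-13,0,0,0,50],[0,0,-14,0,0,0,50],[0,0,-14,0,0,0,50],[0,0,-14,0,0,0,50],[0,0,-9,0,0,0,50],[0,0,-4,0,0,0,50]]]}}

```text
time_s: 17.25
eef_pos: [0.6254, -0.3578, 0.2053]
eef_rot: [0.001, 0.553, 0.833, -0.0]
wrist_force: [0.2, -0.6, -2.2]
opening: 0.661
grasp_force: 64.1
```

Run:
```python
from h import *
import cv2
for k in range(3):
  o=ctrl.get_obs()
z=o["eef_pos"][2]
st([.427,-.324,z])
c=ctrl.camera('scene');cv2.imwrite('pics/s2.png',cv2.resize(c['frame'][110:260,240:380],None,fx=4,fy=4))
```

```text
t 17.25 p [ 0.6254 -0.3578  0.2053] F [ 0.22 -0.63 -2.15] op 0.661 gf 64.1 q [-0.68  0.52  1.22 -0.    1.4  -1.08]
tray xyz mm [-102.7    0.8  125.3]
rot err tool [ 0.001  0.003 -0.   ]
shift tool mm [ 108.2 -169.7   -0.5]
```

View pics/s2.png

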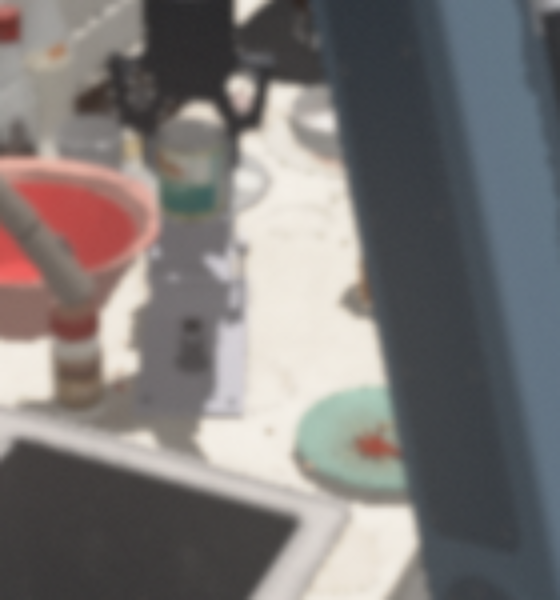

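The tin hangs upright in the gripper at (190,165) in the crop, clear of the dispenser. Next I'll carry it over the plate.

Request:
{"api": "jog_arm", "payload": {"series": [[[4,-6,0,0,0,0,50],[9,-14,0,0,0,0,50],[13,-21,0,0,0,0,50],[14,-22,0,0,0,0,50],[15,-23,0,0,0,0,50],[15,-23,0,0,0,0,50],[14,-22,0,0,0,0,50],[12,-19,0,0,0,0,50],[8,-13,0,0,0,0,50],[4,-7,0,0,0,0,50]]]}}

```text
time_s: 18.3
eef_pos: [0.4245, -0.3234, 0.2025]
eef_rot: [-0.0, 0.553, 0.833, -0.0]
wrist_force: [0.0, 1.1, -1.8]
opening: 0.659
grasp_force: 64.2
```

Request:
{"api": "jog_arm", "payload": {"series": [[[0,0,5,0,0,0,50],[0,0,12,0,0,0,50],[0,0,20,0,0,0,50],[0,0,22,0,0,0,50],[0,0,22,0,0,0,50],[0,0,20,0,0,0,50],[0,0,15,0,0,0,50],[0,0,10,0,0,0,50],[0,0,5,0,0,0,50],[0,0,2,0,0,0,50]]]}}

```text
time_s: 19.3
eef_pos: [0.4265, -0.3243, 0.0697]
eef_rot: [0.0, 0.553, 0.833, -0.0]
wrist_force: [-0.8, -0.1, -2.1]
opening: 0.653
grasp_force: 64.2
```

Run:
```python
from h import *
st([.427,-.324,.039])
c=ctrl.camera('top');P=pts(c);hsv=cv2.cvtColor(c['frame'],cv2.COLOR_BGR2HSV)
m=cv2.inRange(hsv,(50,40,60),(90,255,255));m[c["z_map"]==0]=0
s=P[(m>0)&(np.linalg.norm(P[...,:2]-[.427,-.325],axis=-1)<.12)&(P[...,2]<.04)]
print(len(s),cv2.minEnclosingCircle(s[:,:2].astype(np.float32)*1000) if len(s) else 0)
```

```text
t 19.30 p [ 0.4265 -0.3243  0.0697] F [-0.81 -0.15 -2.11] op 0.653 gf 64.2 q [-0.87  0.3   1.82 -0.    1.02 -1.27]
tray xyz mm [-210.9 -169.3  -10.3]
rot err tool [-0.     0.001 -0.   ]
shift tool mm [ 0.1  0.5 30.7]
17 ((447.5993957519531, -352.752197265625), 55.555301666259766)
```

Request:
{"api": "jog_arm", "payload": {"series": [[[0,0,5,0,0,0,50],[0,0,6,0,0,0,50],[0,0,5,0,0,0,50],[0,0,3,0,0,0,50],[0,0,2,0,0,0,50],[0,0,1,0,0,0,50],[0,0,1,0,0,0,50],[0,0,1,0,0,0,50],[0,0,1,0,0,0,50],[0,0,0,0,0,0,50]]]}}

```text
time_s: 20.35
eef_pos: [0.4264, -0.3245, 0.0453]
eef_rot: [0.001, 0.553, 0.833, -0.0]
wrist_force: [0.2, -0.5, -1.4]
opening: 0.66
grasp_force: 64.2
```

Request:
{"api": "jog_arm", "payload": {"series": [[[0,0,0.5,0,0,0,50],[0,0,0.5,0,0,0,50],[0,0,0.5,0,0,0,50],[0,0,0.5,0,0,0,50],[0,0,0.5,0,0,0,50],[0,0,0.5,0,0,0,50],[0,0,0,0,0,0,50],[0,0,0,0,0,0,50],[0,0,0,0,0,0,50],[0,0,0,0,0,0,50]]]}}

```text
time_s: 21.35
eef_pos: [0.4265, -0.3245, 0.0424]
eef_rot: [0.001, 0.553, 0.833, -0.0]
wrist_force: [0.4, 0.4, -1.5]
opening: 0.656
grasp_force: 64.2
```

Request:
{"api": "jog_arm", "payload": {"series": [[[0,0,0.4,0,0,0,50],[0,0,0.4,0,0,0,50],[0,0,0.4,0,0,0,50],[0,0,0.4,0,0,0,50],[0,0,0.4,0,0,0,50],[0,0,0.4,0,0,0,50],[0,0,0,0,0,0,50],[0,0,0,0,0,0,50],[0,0,0,0,0,0,50],[0,0,0,0,0,0,50]]]}}

```text
time_s: 22.35
eef_pos: [0.4264, -0.3245, 0.04]
eef_rot: [0.001, 0.553, 0.833, -0.0]
wrist_force: [-0.5, -0.6, -1.4]
opening: 0.66
grasp_force: 64.1
```

Request:
{"api": "jog_arm", "payload": {"series": [[[0,0,0.3,0,0,0,50],[0,0,0.3,0,0,0,50],[0,0,0.3,0,0,0,50],[0,0,0.3,0,0,0,50],[0,0,0.3,0,0,0,50],[0,0,0,0,0,0,50],[0,0,0,0,0,0,50],[0,0,0,0,0,0,50],[0,0,0,0,0,0,50],[0,0,0,0,0,0,50]]]}}

```text
time_s: 23.35
eef_pos: [0.4266, -0.3248, 0.0396]
eef_rot: [0.001, 0.553, 0.833, -0.001]
wrist_force: [-2.6, 2.6, 10.7]
opening: 0.659
grasp_force: 65.1
```

Contact with the plate. I'll ease off slightly and open slowly.

Request:
{"api": "jog_arm", "payload": {"series": [[[0,0,-0.3,0,0,0,50],[0,0,-0.3,0,0,0,54],[0,0,0,0,0,0,57],[0,0,0,0,0,0,60],[0,0,0,0,0,0,63],[0,0,0,0,0,0,67],[0,0,0,0,0,0,72],[0,0,0,0,0,0,78],[0,0,0,0,0,0,85],[0,0,0,0,0,0,85]]]}}

```text
time_s: 24.35
eef_pos: [0.4264, -0.3245, 0.039]
eef_rot: [0.001, 0.553, 0.833, -0.0]
wrist_force: [-0.4, -0.7, -1.0]
opening: 0.997
grasp_force: 0.0
```

Request:
{"api": "jog_arm", "payload": {"series": [[[0,0,0,0,0,0,85],[0,0,-3,0,0,0,85],[0,0,-8,0,0,0,85],[0,0,-12,0,0,0,85],[0,0,-15,0,0,0,85],[0,0,-20,0,0,0,85],[0,0,-25,0,0,0,85],[0,0,-30,0,0,0,85],[0,0,-25,0,0,0,85],[0,0,-15,0,0,0,85]]]}}

```text
time_s: 25.35
eef_pos: [0.4272, -0.3252, 0.1959]
eef_rot: [0.003, 0.553, 0.833, -0.001]
wrist_force: [0.3, -0.1, -0.7]
opening: 0.994
grasp_force: 0.0
```

Request:
{"api": "jog_arm", "payload": {"series": [[[0,-10,0,0,0,0,85],[0,-25,0,0,0,0,85],[-25,-10,0,0,0,0,85],[-35,0,0,0,0,0,85],[-35,0,0,0,0,0,85],[-35,0,0,0,0,0,85],[-30,0,0,0,0,0,85],[-20,0,0,0,0,0,85],[-10,0,0,0,0,0,85],[0,0,0,0,0,0,85]]]}}

```text
time_s: 26.35
eef_pos: [0.458, -0.5174, 0.1913]
eef_rot: [-0.0, 0.553, 0.833, -0.0]
wrist_force: [0.0, 0.7, -0.2]
opening: 0.994
grasp_force: 0.0
```

Run:
```python
from h import *
st()
c=ctrl.camera('top');P=pts(c);hsv=cv2.cvtColor(c['frame'],cv2.COLOR_BGR2HSV)
m=cv2.inRange(hsv,(50,40,60),(90,255,255));m[c["z_map"]==0]=0
near=np.linalg.norm(P[...,:2]-[.427,-.325],axis=-1)<.1
s=P[(m>0)&near&(P[...,2]<.04)];print("plate",len(s),cv2.minEnclosingCircle(s[:,:2].astype(np.float32)*1000))
s=P[near&(P[...,2]>.07)&(P[...,2]<.1)];print("tin top",len(s),cv2.minEnclosingCircle(s[:,:2].astype(np.float32)*1000),np.percentile(s[:,2],[5,50,95]))
cv2.imwrite('pics/t3.png',cv2.resize(c['frame'][110:290,280:460],None,fx=3.2,fy=3.2))
```

```text
t 26.35 p [ 0.458  -0.5174  0.1913] F [ 0.01  0.69 -0.19] op 0.994 gf 0.0 q [-1.02  0.47  1.32 -0.    1.35 -1.42]
tray xyz mm [ -20.8 -215.5  111.3]
rot err tool [-0.     0.    -0.002]
plate 293 ((438.0516357421875, -319.8659362792969), 67.91908264160156)
tin top 72 ((434.7186279296875, -318.270751953125), 25.79823875427246) [0.07703098 0.08102473 0.08619928]
```

View pics/t3.png

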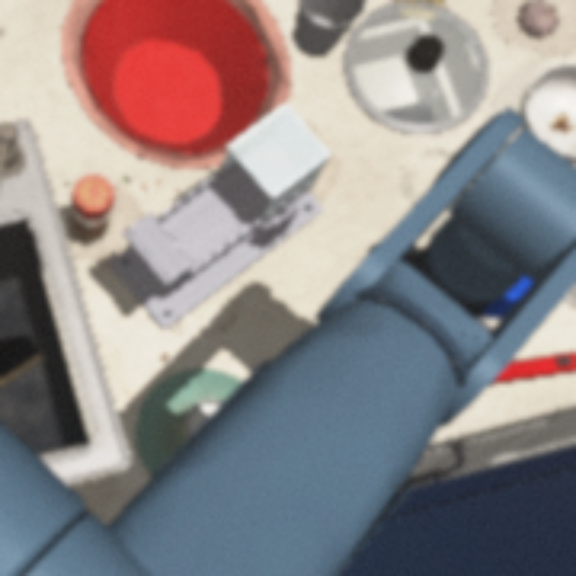

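The arm still hides the tin, whose top reads z = 0.081 m, and the dispenser is level. I'll clear the arm and check the centring.

Request:
{"api": "jog_arm", "payload": {"series": [[[4,-12,-5,0,0,0,85],[8,-24,-10,0,0,0,85],[9,-27,-10,0,0,0,85],[9,-27,-10,0,0,0,85],[9,-27,-5,0,0,0,85],[9,-27,0,0,0,0,85],[9,-27,0,0,0,0,85],[9,-27,0,0,0,0,85],[8,-24,0,0,0,0,85],[4,-12,0,0,0,0,85]]]}}

```text
time_s: 27.4
eef_pos: [0.2105, -0.535, 0.2329]
eef_rot: [0.001, 0.553, 0.833, -0.001]
wrist_force: [-0.3, -0.3, 1.1]
opening: 0.995
grasp_force: 0.0
```

Run:
```python
from h import *
st()
c=ctrl.camera('top');P=pts(c);hsv=cv2.cvtColor(c['frame'],cv2.COLOR_BGR2HSV)
m=cv2.inRange(hsv,(50,40,60),(90,255,255));m[c["z_map"]==0]=0
near=np.linalg.norm(P[...,:2]-[.427,-.325],axis=-1)<.1
s=P[(m>0)&near&(P[...,2]<.04)];print("plate",len(s),cv2.minEnclosingCircle(s[:,:2].astype(np.float32)*1000))
s=P[near&(P[...,2]>.07)&(P[...,2]<.1)];print("tin top",len(s),cv2.minEnclosingCircle(s[:,:2].astype(np.float32)*1000),np.percentile(s[:,2],[5,50,95]))
cv2.imwrite('pics/t4.png',cv2.resize(c['frame'][110:290,280:460],None,fx=3.2,fy=3.2))
```

```text
t 27.40 p [ 0.2105 -0.535   0.2329] F [-0.29 -0.33  1.1 ] op 0.995 gf 0.0 q [-1.4   0.18  1.61 -0.    1.35 -1.8 ]
tray xyz mm [-100.9 -450.3  152.9]
rot err tool [-0.001  0.002 -0.002]
plate 835 ((427.8597717285156, -323.8784484863281), 72.00579833984375)
tin top 243 ((425.9874572753906, -323.6506652832031), 29.058059692382812) [0.07449093 0.0815869  0.0869127 ]
```

View pics/t4.png

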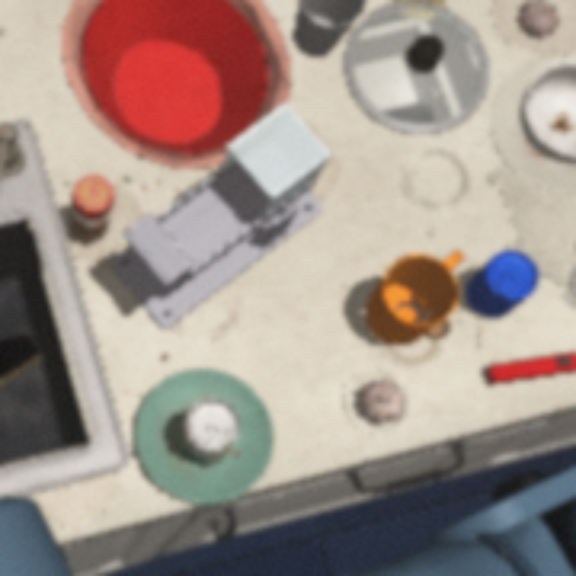

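The tin (212,428) stands upright within 2 mm of the plate's middle. The tray is level and empty, and the mug, garlic and spice jar look unmoved.

```bash
python3 -c "
from bench import ctrl
print(ctrl.hand_in())"
```

```text
the job is handed in; nothing more can be done
None
```

I handed the job in at about 27 s: the tin stands upright about 2 mm from the plate's middle, the tray went back up level without snapping, and the highest force I read on the flange was about 18 N; the steel pot was out of the last picture, but the arm never went near it.

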